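# Set the brooder-lamp leg to the peg and close its cam lever

### The arm

A 6-joint arm with a two-finger parallel gripper is mounted at the origin on the work surface. World frame = base frame: x ahead of the robot, y to its left, z up, the work surface at z = 0. Lengths are in m, angles in degrees, forces in N, time in s.
With the tool pointing down it reaches from about 0.375 to 0.9 m from the base axis. Payload 3.1 kg.
Tool frame: the origin (TCP) lies between the finger pads, 19 mm behind the fingertips; this is the grasp point; y points along the fingers, x is the direction in which the jaws open and shut, and the axes are right-handed (so a half turn about y gives the same grasp; the last joint's range is limited). The gripper opens to 87 mm and grips with 3 to 60 N. Pads are 19 mm wide; open, the fingers measure 117 mm over their backs; the gripper's body (75 mm by 190 mm) begins 51 mm behind the grasp point.
Start: joints at [-81.732, 30.224, 82.088, -0, 67.689, -10.227], TCP at [0.198, -0.593, 0.241] pointing down, gripper open.
Joint ranges: [-176.69, 176.69], [-43.24, 126.21], [12.49, 139.97], [-82, 262], [0, 151.66], [-163.58, 163.58]. Speed limits (degrees/s): [159.86, 159.86, 180, 180, 180, 180].

### API

Orientations are given as a 3x3 rotation matrix whose columns are the frame's x, y, z axes.
In Python, from rig import read_state, imaging, job, spotter gives the robot as it stands.
- The arm moves only by the tool apply_moves, never from a script. Its argument "steps" is a list of rows, each an object of numbers: "x", "y", "z": the shift along the world's x, y, z in mm; "spin": the turn about the world's z in rad. In form: [{"x": .., "y": .., "z": .., "spin": ..}, ...]. A call has 1 to 12 rows; each row shifts and turns the pose as measured when the row begins; what a row does not reach is not made up. A row lasts 1/10 s, in which the tool goes at most 50 mm and 8.59 degrees, less where a joint would pass 70% of its speed; a pose out of reach is approached as far as the arm can. A call is refused whole if a number of a shift passes 50 or a number of a turn 0.15, either way. A call with a gripper value outside its range is refused whole. "grip" is the finger opening in mm, from 0 to 87, set as the call begins (left out, the last holds). The fingers move at their own pace and stop on an object; the grip force is fixed at half the most. Time passes only in rows, so rows that do not move let the fingers close. It gives the time, the measured TCP pose, the force and the opening at its end, in the units of the state.
- read_state(): the state, without advancing time (a new reading comes with each control period).
- imaging.capture(name): name is "scene" or "top"; returns the picture (480x640x3 uint8, red, green, blue); there is no depth.
- imaging.camera_params(name): a dict with "fov_y" (degrees; the focal length in pixels is half the picture's height over the tangent of half this angle, whatever the lens; pixels are square), "cx", "cy" (the principal point, pixels), "dist" ([k1, k2, p1, p2, k3] as OpenCV has them; the pictures are not rectified), "R" (3x3) and "t" (3): a world point X has camera coordinates R X + t. Camera axes: x right, y down, z forward; pixel columns grow to the right and rows downward; lengths in m; the calibration is good to about 2 mm. A picture is of the moment at which its call begins. camera_params takes no time and is no camera call.
- job.hand_in(): hands the job in, once; it reports no verdict.
Trained networks look in the newest picture that a camera, given by its name, has taken for a name from the list of things; names that differ only in an ending like _2 or _b are one class to them, and where a whole thing is asked for, a point or a joint stands for the part that bears it (a point fixed in the world has none). Each returns a list of dicts, best first, with "score" (0 to 1); they miss things now and then, are a little off and sometimes report something else, mostly with a low value. They report only what shows in the picture. A call takes as long as a camera call. They do not tell look-alikes from the thing itself.
- spotter.cut_out(name, camera): "mask" (480x640 bool, what is visible of it) and "rect" ([left, top, width, height] in pixels, round what is visible of it).
The state is a dict: "time_s": time; "joint_positions": joint angles; "qvel": joint speeds; "tau": joint torques, N m; "position": TCP position; "tcp_rot": TCP orientation; "force": force on the tool from outside, world axes, zero at the start; "moment": the same for the moment, N m; "opening": opening from 0.0 (shut) to 1.0 (fully open).
Only numpy, scipy, OpenCV 4.12 (cv2) and the standard library are available. Lean on these libraries where they do the work, as an engineer would, in place of code of your own. Each camera call takes 0.05 s, during which the arm holds its last target.

### The job

The spring-return leg of the brooder lamp lies in its wooden cradle: with the leg still fully in, zero the length readout by pressing its green button fully down and letting it come up again. Then pull the leg out by its grey crossbar until the white pointer is level with the red clothes peg on the rail and, holding the leg there, slide the orange cam lever along the crossbar, towards the pointer end, until it is fully closed (it must not be closed while the leg is off the mark). Finish with your fingers still on the crossbar, holding the leg at the peg against its spring - do not let go - and leave the other things on the table where they are.

Things in the scene. Friction and masses are not known exactly. Their poses are not given: they have to be found in the camera images.
- stand: Fixed plywood cradle, board 180 x 375 x 15 mm, dark steel sleeve tube (30 mm, top of its collar 59 mm above the table). Origin on the table under the sleeve's axis, near its mouth; z up. The leg comes out along local -y; the crossbar lies along local x. Board: local x -60 to 120, y -165 to 210 mm. A wooden rail, top at 55 mm, runs along y at local x = 100 mm and carries the red peg.
- leg (a joint): How far the aluminium leg is pulled out of the sleeve along the stand's local -y, in m: 0 fully in (start), stop at 0.12. A spring always pulls it back in with about 3 N (in) to 7 N (fully out), and the cam lever does not take this load: the leg goes home whenever it is let go.
- crossbar_center (a point): Grey bar fixed crosswise on the leg's outer end, to pull it by: 130 mm long (local x -65 to 65), 14 mm thick (local y), 65 to 95 mm above the table, nothing above 59 mm close under it. This point: centre of its top face. Fingers can straddle it from above, one on either side (closing along local y), and may slide along it.
- grip_point (a point): Middle of the free part of the crossbar, 35 mm from its centre on the local -x side, 7 mm below its top (88 mm above the table): a good TCP place for straddling the bar from above.
- pointer_tip (a point): Tip of the white pointer at the crossbar's local +x end, 85 mm above the table, in the bar's middle plane; it moves with the leg.
- mark_peg: The red clothes peg upright on the rail, fixed: 10 mm wide along local y, about 18 mm in x, top 95 mm above the table. Origin at its foot, 33 mm above the table, in its middle plane; axes as the stand's. The leg is at its mark when the pointer tip has the same local y as this origin, which is 35 to 95 mm out.
- cam_lever (a joint): Position of the orange cam lever along the crossbar, in m, growing along local +x: it starts open between 0 and 0.010 and is fully closed at its stop, 0.040. It stays where it is left; about 3 N moves it.
- lever_face (a point): Middle of the cam lever's face to push, 83 mm above the table; it looks to local -x (to the free part of the bar); push to local +x. The lever is a saddle over the bar, 16 mm along x, cheeks out to 24 mm either side of the bar's middle plane, 68 to 106 mm above the table, so fingers straddling the bar push it as they slide along. It is 35 mm from the grip point at lever 0, 75 mm at 0.040.
- zero_button_top (a point): Centre of the top of the green button, 28 mm diameter, 53 mm above the table, in a black ring on a fixed grey readout box (85 x 100 x 35 mm high) with a display; pressed straight down.
- zero_button (a joint): How far the button is pressed, in m: 0 up, 0.006 fully down; about 5 N holds it down, it springs back by itself.
- clear_tub: Bystander: small clear plastic tub, 90 mm wide, 55 mm tall; origin under its centre.
- white_tub: Bystander: white plastic tub, 100 mm wide, 60 mm tall; origin under its centre.
- spare_peg: Bystander: wooden clothes peg lying on the table, 72 x 10 x 13 mm; origin under its centre.
- spatula: Bystander: feeding spatula lying on the table, 190 mm long; origin on its underside.
- food_jar: Bystander: lidded jar, 72 mm diameter, 85 mm tall; origin under its centre.
- spray_bottle: Bystander: blue bottle, 60 mm diameter, 160 mm tall; origin under its centre.
Mind the look-alikes: they are no part of the job. Leave any blue look-alike of the part that bears zero_button_top alone.

How it is judged (in metres and radians):
On the way, in this order (a step that is already met when the one before it is completed fails the run):
1. the green button is pressed fully down with the leg still in and the lever open (value of joint zero_button above 0.0048 m and value of joint leg below 0.01 m and value of joint cam_lever below 0.016 m), for 0.05 s.
2. the button is up again, the leg still in (value of joint zero_button below 0.001 m and value of joint leg below 0.01 m), for 0.1 s.
3. the leg is held out with the pointer at the peg, the lever still open (y of pointer_tip in the frame of mark_peg between -0.005 and 0.005 m and contact force between stand and the fingers above 1 N and value of joint cam_lever below 0.02 m), for 0.2 s.
4. the cam lever is fully closed with the leg still held at the peg (y of pointer_tip in the frame of mark_peg between -0.005 and 0.005 m and contact force between stand and the fingers above 1 N and value of joint cam_lever above 0.035 m), for 0.2 s.
At the end, for the whole second after the job is handed in: The fingers still bear on the crossbar with more than 1 N, the leg is at rest with its pointer within 5 mm of the peg's middle plane, the cam lever is within 5 mm of its closed stop and the button is up (all of step 4 and value of joint zero_button below 0.001 m and velocity of joint leg between -0.01 and 0.01 m/s); the arm keeps its last pose, push and grip.
It fails at once if the cam lever is more than half closed while the pointer is over 8 mm from the peg (value of joint cam_lever above 0.024 m and (y of pointer_tip in the frame of mark_peg above 0.008 m or y of pointer_tip in the frame of mark_peg below -0.008 m)).
It fails at once if the button is pressed again once the leg has been pulled out (value of joint zero_button above 0.0035 m and value of joint leg above 0.02 m).
It fails at once if another thing on the table is moved by more than 30 mm (distance of any of clear_tub, white_tub, spare_peg, spatula, food_jar, spray_bottle from where it was at the start of the episode above 0.03 m).
It also fails if it takes over 58 s, if anything falls off the work surface, if the arm or the gripper's body presses on something with over 40 N, if the wrist force passes 120 N, or if a joint passes its speed limit or range.

## Working session

There is one attempt and no reset: what is moved stays moved. The work goes in short steps, Python scripts to look and compute and a tool call to move; the robot and the scene stay as the last step left them, time stands still between calls to the robot, and variables do not carry over. Pictures are saved under pics/ and viewed, and the job is handed in when it is done.

Besides the shell and the picture viewer there is one more tool, called after "Request:" as a command line: name --argument value ..., lists and objects as JSON in quotes. apply_moves: Moves the arm, as the interface text tells. Its arguments: {"type":"object","properties":{"steps":{"type":"array"},"grip":{"type":"number"}},"required":["steps"]}

```bash
mkdir -p pics; ls; python3 - <<'E'
from rig import read_state, imaging
import cv2
for n in("scene","top"):
    im=imaging.capture(n); cv2.imwrite(f"pics/{n}0.png",im[:,:,::-1])
    p=imaging.camera_params(n); print(n,p)
s=read_state(); print(s)
E
```

```text
pics
scene {'fov_y': 43.763173657010725, 'cx': 317.96917655344845, 'cy': 233.60727994295712, 'dist': array([-0.04635576,  0.        ,  0.        ,  0.        ,  0.        ]), 'R': array([[ 0.7051003 ,  0.70867353, -0.02480725],
       [ 0.38808179, -0.41493207, -0.82293615],
       [-0.59348639,  0.57062528, -0.56759201]]), 't': array([-0.41704164, -0.11008888,  1.67227601])}
top {'fov_y': 50.801147171483734, 'cx': 318.0239284726536, 'cy': 232.08766226562085, 'dist': array([0.01969432, 0.        , 0.        , 0.        , 0.        ]), 'R': array([[-0.00666218, -0.99969221,  0.02389777],
       [-0.98918561,  0.00308679, -0.14663661],
       [ 0.14651771, -0.02461625, -0.98890171]]), 't': array([0.04081952, 0.52097524, 1.20113095])}
{'time_s': 0.1, 'joint_positions': array([-8.17332652e+01,  3.02741306e+01,  8.21477838e+01, -2.22145016e-03,
        6.76900319e+01, -1.02271856e+01]), 'qvel': array([ 0.02113298, -0.16761043, -0.17828275,  0.03753368, -0.10441988,
       -0.11280831]), 'tau': array([-5.78952404e-04, -4.40985918e+01, -1.77150089e+01,  6.35712733e-02,
        5.33786381e-02, -2.85761729e-05]), 'position': array([ 0.19818165, -0.59209714,  0.24037119]), 'tcp_rot': array([[ 3.17217715e-01, -3.16421428e-04,  9.48352688e-01],
       [-9.48350779e-01,  1.92837037e-03,  3.17217720e-01],
       [-1.92914971e-03, -9.99998091e-01,  3.11634734e-04]]), 'force': array([-0.18702532,  0.8569463 , -0.12459449]), 'moment': array([ 0.01196621, -0.06129361,  0.06322204]), 'opening': 0.9968994473118138}
```

View pics/scene0.png

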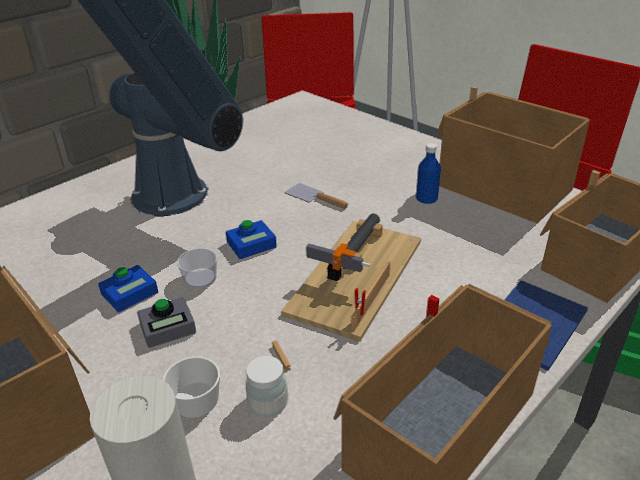

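View pics/top0.png

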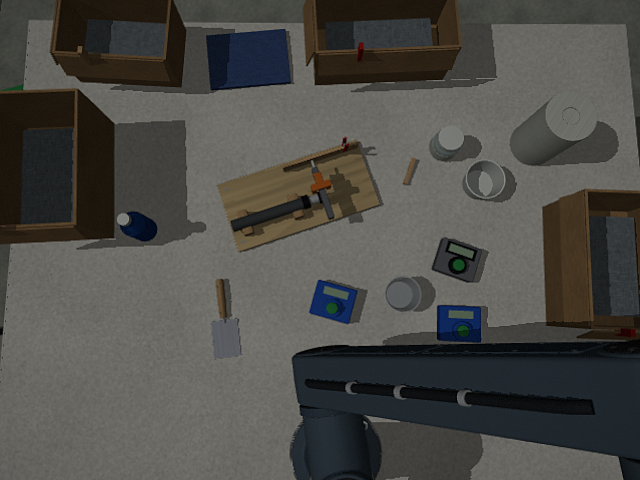

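Look-alikes: readout boxes are the grey one at scene (165,310) / top (458,260), and blue ones at top (334,302) and (460,323). The description says grey box, so I take that one. Red pegs are on the rail at scene (360,300) / top (345,145), and clips on the cardboard boxes at scene (432,306) / top (361,50). The one on the rail is the mark. I'll check both in close crops.

```bash
cat > h.py <<'E'
import numpy as np, cv2
from rig import read_state, imaging, job, spotter
def cam(n):
    p=imaging.camera_params(n); f=240/np.tan(np.radians(p['fov_y']/2))
    K=np.array([[f,0,p['cx']],[0,f,p['cy']],[0,0,1.]])
    return K,np.array(p['dist']),np.array(p['R']),np.array(p['t'])
def ray(n,uv):
    K,d,R,t=cam(n)
    q=cv2.undistortPoints(np.array([[uv]],float),K,d)[0,0]
    v=R.T@np.array([q[0],q[1],1]); return -R.T@t, v
def atz(n,uv,z):
    o,v=ray(n,uv); return o+v*(z-o[2])/v[2]
def proj(n,X):
    K,d,R,t=cam(n)
    return cv2.projectPoints(np.array(X,float).reshape(-1,1,3),cv2.Rodrigues(R)[0],t,K,d)[0][:,0]
def tri(a,b):
    (o1,v1),(o2,v2)=ray("scene",a),ray("top",b)
    s=np.linalg.lstsq(np.c_[v1,-v2],o2-o1,rcond=None)[0]
    p,q=o1+s[0]*v1,o2+s[1]*v2
    return (p+q)/2,np.linalg.norm(p-q)
E
python3 - <<'E'
import cv2,numpy as np
s=cv2.imread('pics/scene0.png');t=cv2.imread('pics/top0.png')
a=cv2.resize(t[130:255,215:385],(800,588),interpolation=cv2.INTER_CUBIC); cv2.imwrite('pics/ct.png',a)
a=cv2.resize(s[205:340,270:430],(711,600),interpolation=cv2.INTER_CUBIC); cv2.imwrite('pics/cs.png',a)
b=cv2.resize(s[285:355,125:205],None,fx=5,fy=5,interpolation=cv2.INTER_CUBIC)
c=cv2.resize(t[230:300,425:505],None,fx=5,fy=5,interpolation=cv2.INTER_CUBIC)
cv2.imwrite('pics/cb.png',np.hstack([b,c]))
E
```

```text
(no output)
```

View pics/ct.png

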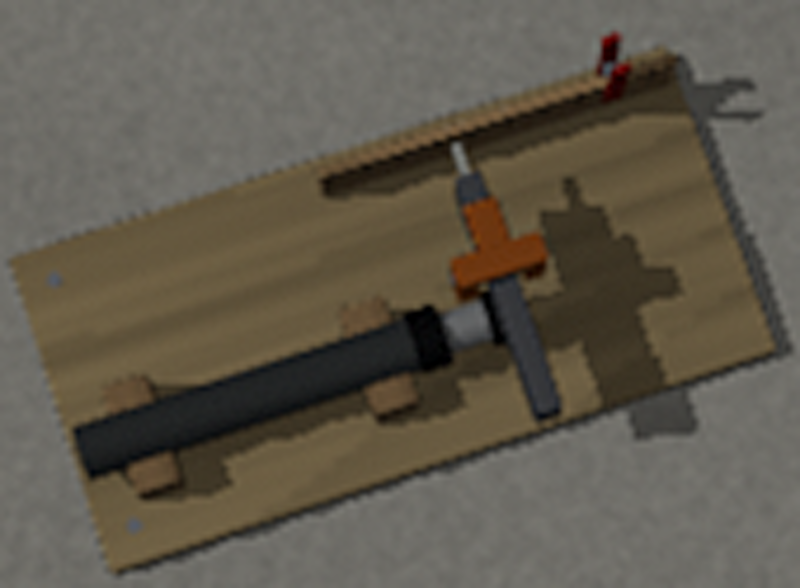

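View pics/cs.png

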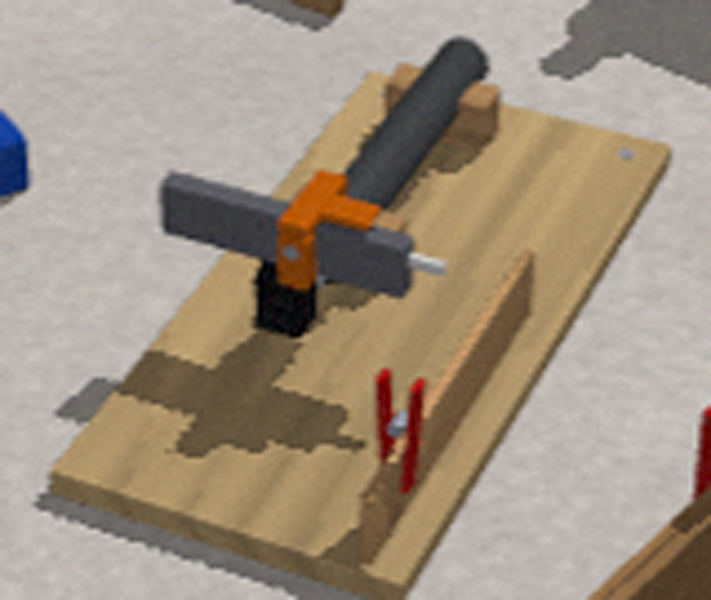

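View pics/cb.png

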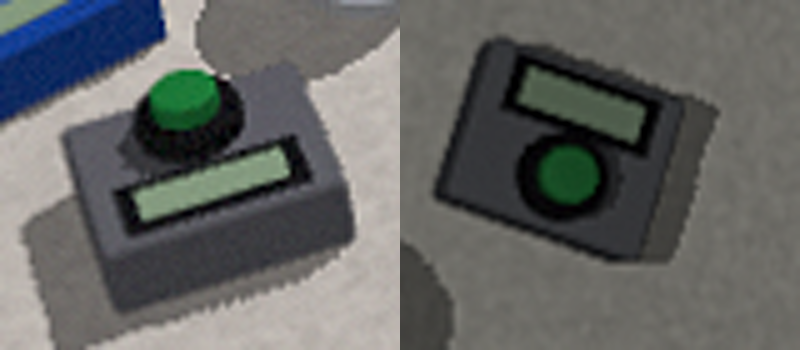

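```bash
python3 - <<'E'
from h import *
from scipy.optimize import least_squares
T=lambda u,v:(215+(u+.5)/4.706-.5,130+(v+.5)/4.706-.5)
S=lambda u,v:(270+(u+.5)/4.444-.5,205+(v+.5)/4.444-.5)
pk=.06
obs=[("top",T(10,258),(.12,.21,.015)),("top",T(115,572),(-.06,.21,.015)),("top",T(780,347),(-.06,-.165,.015)),
("scene",S(50,478),(-.06,-.165,.015)),("scene",S(405,585),(.12,-.165,.015)),("scene",S(670,150),(.12,.21,.015)),("scene",S(372,73),(-.06,.21,.015))]
def W(p,L):
    c,s=np.cos(p[2]),np.sin(p[2]);L=np.array(L)
    return np.array([p[0]+c*L[0]-s*L[1],p[1]+s*L[0]+c*L[1],L[2]])
def res(p): return np.concatenate([proj(n,W(p,L))[0]-uv for n,uv,L in obs])
r=least_squares(res,[.6,0,.3]); p=r.x
print(p,np.degrees(p[2]));print(res(p).round(1))
np.save('stand.npy',p)
def loc(X):
    c,s=np.cos(p[2]),np.sin(p[2]);d=X[:2]-p[:2];return np.array([c*d[0]+s*d[1],-s*d[0]+c*d[1],X[2]])*1000
tip=tri(S(443,267),T(457,143)); print("tip",tip,loc(tip[0]))
# peg tops z .095 : two legs ; scene (384,373),(418,382); top (612,38),(625,68)
for a,b in (((384,373),(625,68)),((418,382),(612,38))):
    q=tri(S(*a),T(*b)); print("peg",q,loc(q[0]))
# crossbar -x end, top
for nm,uv in(("top",T(547,410)),("scene",S(165,190))): X=atz(nm,uv,.095);print("barend",loc(X))
B=lambda u,v:(125+(u+.5)/5-.5,285+(v+.5)/5-.5); C=lambda u,v:(425+(u-400+.5)/5-.5,230+(v+.5)/5-.5)
print("btn",tri(B(186,84),C(569,174)),atz("scene",B(186,84),.053),atz("top",C(569,174),.053))
for nm,uv in(("top",T(453,268)),("top",T(543,242))):print("lev",loc(atz(nm,uv,.1)))
for n in("scene","top"):
  for k in ("zero_button_top","mark_peg","cam_lever","pointer_tip"):
    try:print(n,k,[(d['rect'],round(d['score'],2)) for d in spotter.cut_out(k,n)])
    except Exception as e:print(n,k,e)
E
```

```text
[0.60430806 0.05532889 0.33228507] 19.038532354260727
[-0.4 -1.  -0.3 -0.6 -0.  -1.5 -0.8 -1.  -0.5  0.6 -0.  -1.5 -1.2 -0.7]
tip (array([0.69025453, 0.05422474, 0.08539789]), np.float64(0.0020968707021289104)) [ 80.88496939 -29.07983405  85.39788532]
peg (array([ 0.72813386, -0.03074882,  0.09390562]), np.float64(0.004577952647022276)) [  88.97357143 -121.76167761   93.90562457]
peg (array([ 0.74356285, -0.02474751,  0.09411112]), np.float64(0.0033931489566707074)) [ 105.51623718 -121.12163948   94.11112111]
barend [-67.20179184 -25.47657885  95.        ]
barend [-59.15818458 -38.5362215   95.        ]
btn (array([ 0.43968915, -0.29713534,  0.05597905]), np.float64(0.003008832174119798)) [ 0.43751706 -0.2945377   0.053     ] [ 0.43912948 -0.29935159  0.053     ]
lev [ 15.55510044  -4.69268077 100.        ]
lev [ 13.39503159 -51.82827795 100.        ]
scene zero_button_top [([115.8, 269.5, 8.5, 7.7], 0.52), ([156.7, 297.2, 12.8, 11.6], 0.51), ([271.9, 342.5, 20.7, 27.9], 0.5)]
scene mark_peg [([355.4, 295.2, 7.5, 15.1], 0.53), ([414.5, 143.1, 27.4, 59.2], 0.32)]
scene cam_lever [([334.4, 243.0, 22.5, 22.4], 0.61)]
scene pointer_tip [([309.9, 242.7, 59.8, 39.7], 0.77)]
top zero_button_top [([450.5, 258.2, 16.1, 12.7], 0.52), ([324.9, 302.7, 12.0, 12.7], 0.49), ([309.0, 165.4, 28.1, 55.3], 0.49), ([463.7, 156.8, 42.1, 43.1], 0.45)]
top mark_peg []
top cam_lever [([310.5, 171.7, 22.3, 22.2], 0.51)]
top pointer_tip [([310.7, 165.9, 24.0, 53.4], 0.82)]
```

Crops: the grey box's green button is at scene (162,301) / top (458.5,264). The grey crossbar, orange lever and white pointer tip are at top (312,160), and the rail peg at top (346,141). The measurements agree with the given heights: tip 85 mm, peg top 94 mm, button top 53–56 mm. The stand yaw is 19.0°, so the jaws are already about aligned. The pull is about 92 mm.

Next I move above the button with the fingers shut.

Request:
apply_moves --steps '[{"x":0,"y":30,"z":0,"spin":0.009},{"x":0,"y":45,"z":0},{"x":0,"y":45,"z":0},{"x":25,"y":40,"z":0},{"x":35,"y":35,"z":0},{"x":35,"y":35,"z":0},{"x":35,"y":35,"z":0},{"x":35,"y":25,"z":0},{"x":35,"y":15,"z":0},{"x":20,"y":0,"z":-20},{"x":0,"y":0,"z":-30},{"x":0,"y":0,"z":0}]' --grip 0

```text
invalid input at $.steps[1]: expected keys x, y, z, spin
```

Request:
apply_moves --steps '[{"x":0,"y":30,"z":0,"spin":0.009},{"x":0,"y":45,"z":0,"spin":0},{"x":0,"y":45,"z":0,"spin":0},{"x":25,"y":40,"z":0,"spin":0},{"x":35,"y":35,"z":0,"spin":0},{"x":35,"y":35,"z":0,"spin":0},{"x":35,"y":35,"z":0,"spin":0},{"x":35,"y":25,"z":0,"spin":0},{"x":35,"y":15,"z":0,"spin":0},{"x":20,"y":0,"z":-20,"spin":0},{"x":0,"y":0,"z":-30,"spin":0},{"x":0,"y":0,"z":0,"spin":0}]' --grip 0

```text
time_s: 1.7
position: [0.4241, -0.2788, 0.1936]
tcp_rot: [[0.323, 0.007, 0.946], [-0.946, -0.013, 0.323], [0.014, -1.0, 0.002]]
force: [-0.2, 0.2, -0.7]
opening: 0.034
```

Request:
apply_moves --steps '[{"x":10,"y":-10,"z":-30,"spin":0},{"x":5,"y":-8,"z":-30,"spin":0},{"x":0,"y":0,"z":-30,"spin":0},{"x":0,"y":0,"z":0,"spin":0},{"x":0,"y":0,"z":0,"spin":0}]'

```text
time_s: 2.2
position: [0.442, -0.3014, 0.1069]
tcp_rot: [[0.321, 0.014, 0.947], [-0.947, -0.02, 0.322], [0.024, -1.0, 0.007]]
force: [0.6, 0.0, 0.1]
opening: 0.004
```

```bash
python3 - <<'E'
from h import *
for n in("scene","top"):
    im=imaging.capture(n)[:,:,::-1]
    cv2.imwrite(f"pics/{n}1.png",im)
s=cv2.imread('pics/scene1.png')[250:360,110:230];t=cv2.imread('pics/top1.png')[210:310,400:520]
cv2.imwrite('pics/b1.png',np.hstack([cv2.resize(s[:100],None,fx=3.3,fy=3.3),cv2.resize(t,None,fx=3.3,fy=3.3)]))
print(read_state()['position'],read_state()['opening'])
E
```

```text
[ 0.44200637 -0.30126158  0.10747243] 0.004781298805830701
```

View pics/b1.png

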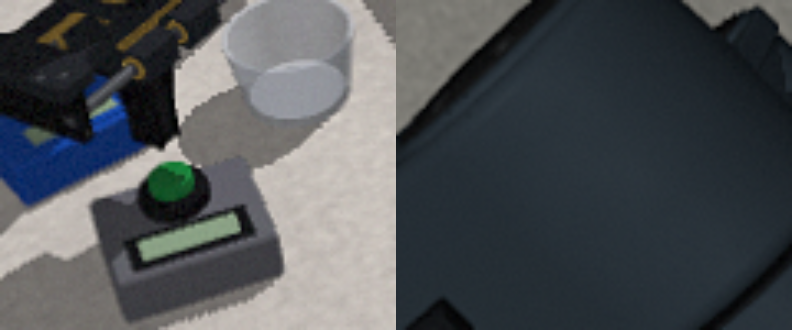

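The fingertips hang just over the grey box's button at crop (165,145). I'll nudge a few mm and press in small steps.

Request:
apply_moves --steps '[{"x":-3,"y":4,"z":-15,"spin":0},{"x":0,"y":0,"z":-10,"spin":0},{"x":0,"y":0,"z":-4,"spin":0},{"x":0,"y":0,"z":-2,"spin":0},{"x":0,"y":0,"z":0,"spin":0}]'

```text
time_s: 2.8
position: [0.4419, -0.3005, 0.0822]
tcp_rot: [[0.321, 0.024, 0.947], [-0.946, -0.03, 0.322], [0.036, -0.999, 0.013]]
force: [-0.1, 0.1, -0.7]
opening: 0.007
```

Request:
apply_moves --steps '[{"x":-2,"y":3,"z":-12,"spin":0},{"x":0,"y":0,"z":-8,"spin":0}]'

```text
time_s: 3.0
position: [0.4418, -0.2994, 0.0685]
tcp_rot: [[0.322, 0.028, 0.946], [-0.946, -0.035, 0.322], [0.043, -0.999, 0.015]]
force: [-14.8, 14.7, 92.0]
opening: 0.006
```

```bash
python3 - <<'E'
from h import *
for i in range(3):
    im=imaging.capture("scene")[:,:,::-1]
    s=read_state();print(s['time_s'],s['position'],s['force'],s['tcp_rot'][:,1])
cv2.imwrite('pics/b2.png',cv2.resize(im[260:360,110:230],None,fx=5,fy=5))
E
```

```text
3.05 [ 0.44165333 -0.29924547  0.06937884] [-8.95401301  6.45594255 44.84977539] [ 0.02810528 -0.03566221 -0.99896862]
3.1 [ 0.44164776 -0.29924859  0.06942616] [-8.2456036   5.67306195 43.06473232] [ 0.0286166  -0.03620131 -0.99893471]
3.15 [ 0.44164945 -0.2992624   0.06942405] [-6.71884939  7.26450038 43.35083038] [ 0.02889299 -0.03648103 -0.99891658]
```

View pics/b2.png

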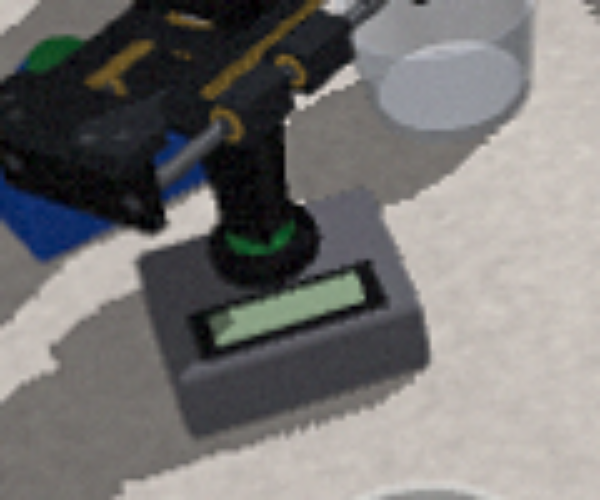

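The wrist reads 43 N against a 5 N spring, so the button is on its stop, or a fingertip is on something hard. I'll check the travel on the way up: about 5 N should persist for about 6 mm.

Request:
apply_moves --steps '[{"x":0,"y":0,"z":2,"spin":0}]'

```text
time_s: 3.25
position: [0.4416, -0.2992, 0.0741]
tcp_rot: [[0.322, 0.03, 0.946], [-0.946, -0.038, 0.323], [0.045, -0.999, 0.016]]
force: [-0.1, 0.6, 2.2]
opening: 0.009
```

Request:
apply_moves --steps '[{"x":0,"y":0,"z":2,"spin":0}]'

```text
time_s: 3.35
position: [0.4418, -0.2993, 0.0778]
tcp_rot: [[0.322, 0.031, 0.946], [-0.945, -0.039, 0.323], [0.047, -0.999, 0.017]]
force: [-0.5, 0.4, 0.2]
opening: 0.003
```

Request:
apply_moves --steps '[{"x":0,"y":0,"z":2,"spin":0}]'

```text
time_s: 3.45
position: [0.4422, -0.2996, 0.0805]
tcp_rot: [[0.322, 0.032, 0.946], [-0.945, -0.04, 0.323], [0.048, -0.999, 0.017]]
force: [0.2, -0.2, 0.9]
opening: 0.007
```

Request:
apply_moves --steps '[{"x":0,"y":0,"z":2,"spin":0}]'

```text
time_s: 3.55
position: [0.4423, -0.2998, 0.0826]
tcp_rot: [[0.322, 0.032, 0.946], [-0.945, -0.04, 0.323], [0.049, -0.999, 0.018]]
force: [-0.7, -0.6, -0.6]
opening: 0.004
```

Contact was lost by about 0.0755 m and the hard stop was at 0.0694 m, which gives the full 6 mm travel. So the button was fully pressed and is now released. Next I lift, open, and go above the bar's free part at about (0.581, 0.0165).

Request:
apply_moves --steps '[{"x":0,"y":0,"z":45,"spin":0},{"x":10,"y":20,"z":45,"spin":0},{"x":19,"y":42,"z":0,"spin":0},{"x":19,"y":42,"z":0,"spin":0},{"x":19,"y":42,"z":0,"spin":0},{"x":19,"y":42,"z":0,"spin":0},{"x":19,"y":42,"z":0,"spin":0},{"x":15,"y":40,"z":0,"spin":0},{"x":10,"y":25,"z":0,"spin":0}]' --grip 60

```text
time_s: 4.45
position: [0.577, 0.0007, 0.1708]
tcp_rot: [[0.311, 0.031, 0.95], [-0.949, -0.038, 0.312], [0.045, -0.999, 0.017]]
force: [0.4, -0.2, 0.0]
opening: 0.67
```

```bash
python3 - <<'E'
from h import *
im=imaging.capture("scene")[:,:,::-1]
im=imaging.capture("scene")[:,:,::-1]
s=read_state();print(s['time_s'],s['position'],s['tcp_rot'],s['opening'])
cv2.imwrite('pics/c3.png',cv2.resize(im[170:350,120:440],None,fx=2.5,fy=2.5))
E
```

```text
4.55 [0.57739602 0.00133677 0.17072459] [[ 0.31387219  0.03170353  0.94893579]
 [-0.94837612 -0.03738881  0.31493622]
 [ 0.04546417 -0.99879776  0.01833157]] 0.6831218777325674
```

View pics/c3.png

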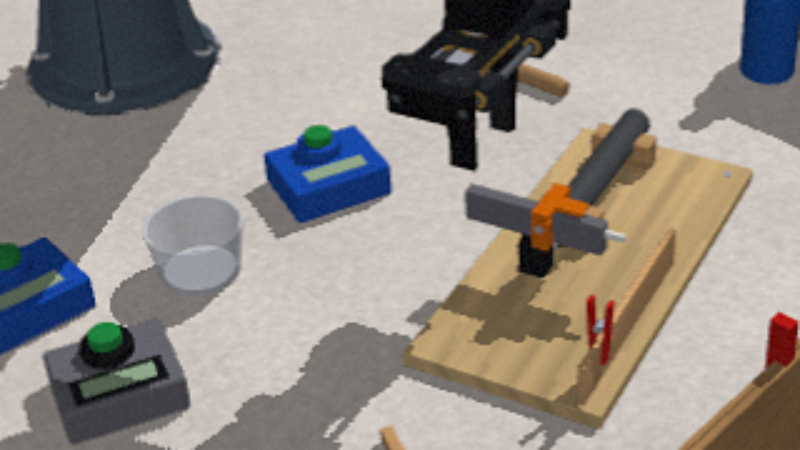

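The green button is up again (crop (105,337)). The gripper sits above the bar's free end, slightly short. I'll correct and descend to straddle.

Request:
apply_moves --steps '[{"x":4,"y":15,"z":-10,"spin":0.013},{"x":0,"y":0,"z":-20,"spin":0}]'

```text
time_s: 4.75
position: [0.5835, 0.0166, 0.1415]
tcp_rot: [[0.328, 0.037, 0.944], [-0.943, -0.038, 0.329], [0.048, -0.999, 0.022]]
force: [-0.1, -0.1, -0.6]
opening: 0.691
```

```bash
python3 - <<'E'
from h import *
im=imaging.capture("scene")[:,:,::-1]
s=read_state();print(s['time_s'],s['position'],s['tcp_rot'][:,0],s['opening'])
cv2.imwrite('pics/c4.png',cv2.resize(im[180:340,270:430],None,fx=3.7,fy=3.7))
p=np.load('stand.npy');c,q=np.cos(p[2]),np.sin(p[2]);d=s['position'][:2]-p[:2];print(c*d[0]+q*d[1],-q*d[0]+c*d[1])
E
```

```text
4.8 [0.58067092 0.01591657 0.13763171] [ 0.3276574  -0.94371253  0.04524688] 0.6893949262363139
-0.0352006315319178 -0.02954591462203577
```

View pics/c4.png

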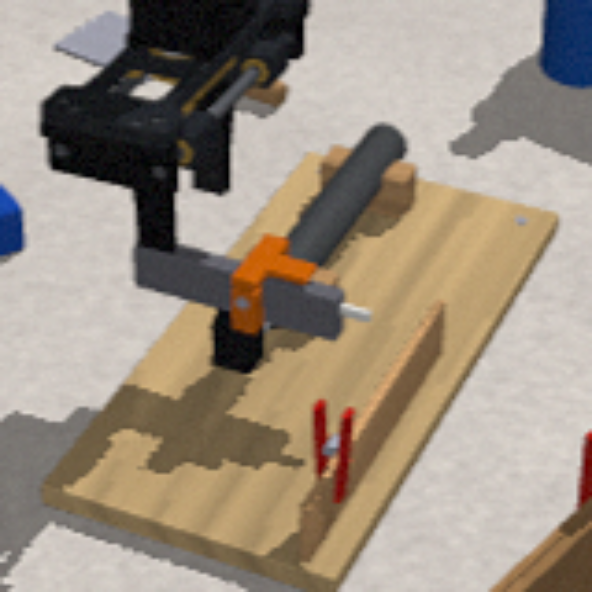

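The fingers straddle the bar in both views of it: front finger at crop (155,240), rear finger at (212,185). Going down.

Request:
apply_moves --steps '[{"x":0,"y":0,"z":-25,"spin":0},{"x":0,"y":0,"z":-20,"spin":0}]'

```text
time_s: 5.0
position: [0.5814, 0.0142, 0.0925]
tcp_rot: [[0.327, 0.031, 0.945], [-0.944, -0.039, 0.328], [0.047, -0.999, 0.016]]
force: [-0.2, 0.5, 0.5]
opening: 0.685
```

```bash
cat > st.py <<'E'
from h import *
import sys
im=imaging.capture("scene")[:,:,::-1]
s=read_state();print(s['time_s'],s['position'],s['tcp_rot'].round(3).tolist(),s['opening'],s['force'].round(1))
cv2.imwrite(f'pics/{sys.argv[1]}.png',cv2.resize(im[180:340,270:430],None,fx=3.7,fy=3.7,interpolation=cv2.INTER_CUBIC))
cv2.imwrite(f'pics/{sys.argv[1]}_raw.png',im)
p=np.load('stand.npy');c,q=np.cos(p[2]),np.sin(p[2]);d=s['position'][:2]-p[:2];print("local",c*d[0]+q*d[1],-q*d[0]+c*d[1])
E
python3 st.py c5
```

```text
5.05 [0.57982155 0.01416158 0.08982605] [[0.326, 0.026, 0.945], [-0.944, -0.038, 0.327], [0.045, -0.999, 0.012]] 0.6888831642512728 [-0.3  0.7 -2.4]
local -0.03657602097964642 -0.030927835041565453
```

View pics/c5.png

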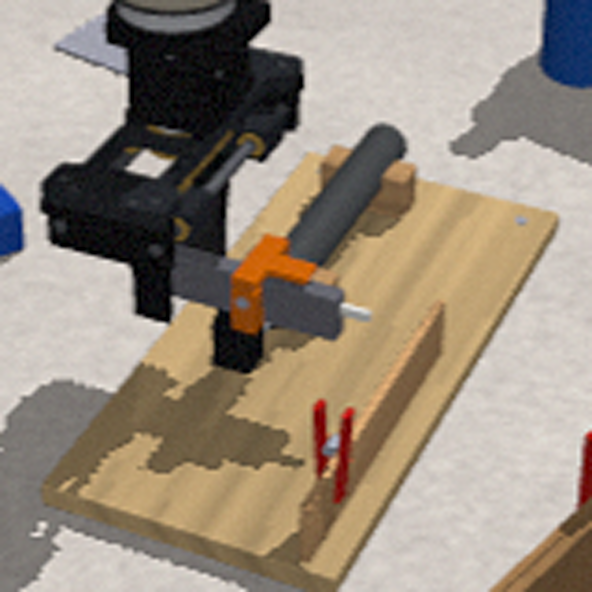

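Front finger is at crop (150,300) and rear at (212,230), with the bar between them. I'll close to a loose 20 mm straddle.

Request:
apply_moves --steps '[{"x":0,"y":0,"z":0,"spin":0}]' --grip 20

```text
time_s: 5.15
position: [0.5791, 0.0134, 0.089]
tcp_rot: [[0.326, 0.024, 0.945], [-0.944, -0.038, 0.326], [0.044, -0.999, 0.01]]
force: [0.3, 0.3, 0.7]
opening: 0.65
```

```bash
python3 - <<'E'
from h import *
for i in range(8): imaging.capture("scene")
E
python3 st.py c6
```

```text
5.6 [0.58023403 0.01416208 0.09056521] [[0.327, 0.028, 0.945], [-0.944, -0.038, 0.327], [0.045, -0.999, 0.014]] 0.28562258198486123 [-0.4 -0.1  0.2]
local -0.03618594024796845 -0.031061921324877846
```

Request:
apply_moves --steps '[{"x":3,"y":-9,"z":0,"spin":0},{"x":6,"y":-18,"z":0,"spin":0},{"x":6,"y":-18,"z":0,"spin":0},{"x":6,"y":-18,"z":0,"spin":0},{"x":4,"y":-12,"z":0,"spin":0}]'

```text
time_s: 6.1
position: [0.6022, -0.0524, 0.0903]
tcp_rot: [[0.324, 0.02, 0.946], [-0.946, -0.021, 0.324], [0.026, -1.0, 0.013]]
force: [-0.2, 7.8, 2.0]
opening: 0.231
```

```bash
python3 - <<'E'
from h import *
for i in range(2): imaging.capture("scene")
E
python3 st.py c7
```

```text
6.25 [ 0.60238281 -0.05291411  0.09032764] [[0.324, 0.021, 0.946], [-0.946, -0.023, 0.324], [0.028, -1.0, 0.013]] 0.23291879595003417 [-0.1  5.6  0.7]
local -0.037129231696158886 -0.10169402059395519
```

View pics/c7.png

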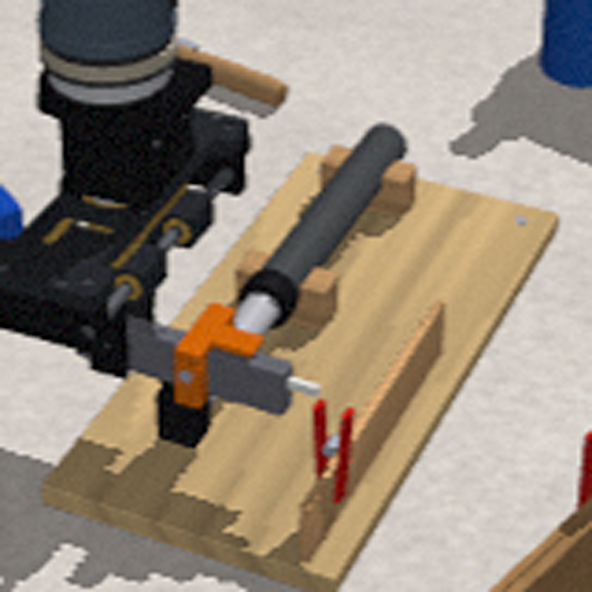

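The leg is out and follows the fingers. The pointer tip is at crop (319,389), just inside the peg. I'll measure the remaining offset.

```bash
cat > rel.py <<'E'
from h import *
import sys
p=np.load('stand.npy');c,s=np.cos(p[2]),np.sin(p[2])
def loc(X): d=X[:2]-p[:2];return (np.array([c*d[0]+s*d[1],-s*d[0]+c*d[1],X[2]])*1000).round(1)
im=imaging.capture("top")[:,:,::-1]
cv2.imwrite(f'pics/{sys.argv[1]}_top_raw.png',im)
cv2.imwrite(f'pics/{sys.argv[1]}_top.png',cv2.resize(im[120:220,290:400],None,fx=6,fy=6,interpolation=cv2.INTER_CUBIC))
im=cv2.imread(f'pics/{sys.argv[1]}_raw.png')
cv2.imwrite(f'pics/{sys.argv[1]}_z.png',cv2.resize(im[260:350,310:400],None,fx=6.5,fy=6.5,interpolation=cv2.INTER_CUBIC))
E
python3 rel.py c7
```

```text
(no output)
```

View pics/c7_top.png

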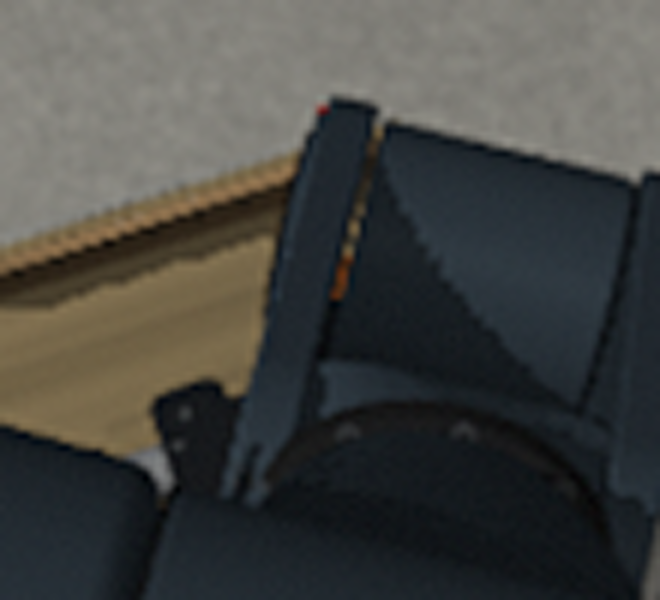

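View pics/c7_z.png

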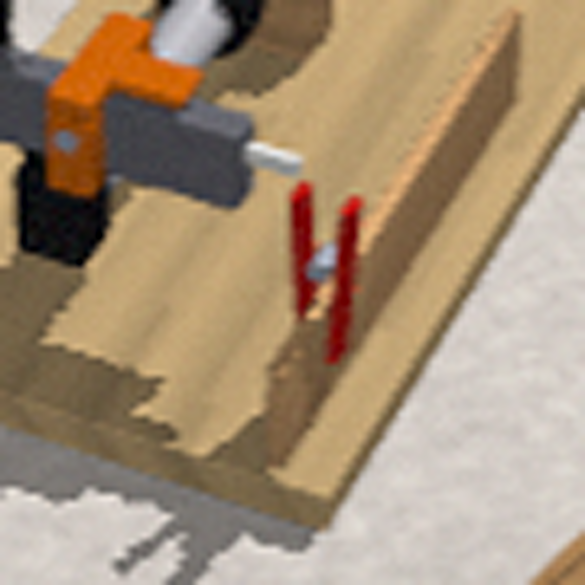

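```bash
python3 - <<'E'
from h import *
p=np.load('stand.npy');c,s=np.cos(p[2]),np.sin(p[2])
def loc(X): d=X[:2]-p[:2];return (np.array([c*d[0]+s*d[1],-s*d[0]+c*d[1],X[2]])*1000).round(1)
def W(L): L=np.array(L)/1000; return np.array([p[0]+c*L[0]-s*L[1],p[1]+s*L[0]+c*L[1],L[2]])
Z=lambda u,v:(310+(u+.5)/6.5-.5,260+(v+.5)/6.5-.5)
for nm,uv,z in(("tip now",(299,163),.085),("pegL top",(302,187),.095),("pegR top",(350,202),.095)): print(nm,loc(atz("scene",Z(*uv),z)))
S=lambda u,v:(270+(u+.5)/4.444-.5,205+(v+.5)/4.444-.5)
print("tip start",loc(atz("scene",S(443,267),.085)))
# colour masks: red prongs extents
im=cv2.imread('pics/scene0.png').astype(int)
m=((im[:,:,2]-im[:,:,1:2].max(2)>50))[285:325,345:375]
ys,xs=np.nonzero(m);print([(345+x,285+y) for x,y in zip(xs,ys)])
big=cv2.resize(cv2.imread('pics/c7_raw.png')[270:330,340:380],None,fx=10,fy=10,interpolation=cv2.INTER_NEAREST)
for y0,col in((-121.5,(255,255,0)),(-117.5,(0,255,255))):
  for xs in((90.5,94.5),(105.5,109.5)):
    for yy in(-5,5):
      L=[(xs[0],y0+yy,40),(xs[0],y0+yy,95),(xs[1],y0+yy,95),(xs[1],y0+yy,40)]
      P=proj("scene",[W(l) for l in L]);Q=((P-[340,270]+.5)*10).astype(int)
      cv2.polylines(big,[Q.reshape(-1,1,2)],False,col,1)
cv2.imwrite('pics/ov.png',big)
E
```

```text
tip now [ 81.1 -99.6  85. ]
pegL top [  91.1 -120.9   95. ]
pegR top [ 106.9 -121.4   95. ]
tip start [ 81.5 -27.9  85. ]
[(np.int64(355), np.int64(288)), (np.int64(356), np.int64(288)), (np.int64(357), np.int64(288)), (np.int64(355), np.int64(289)), (np.int64(356), np.int64(289)), (np.int64(357), np.int64(289)), (np.int64(354), np.int64(290)), (np.int64(355), np.int64(290)), (np.int64(356), np.int64(290)), (np.int64(357), np.int64(290)), (np.int64(363), np.int64(290)), (np.int64(364), np.int64(290)), (np.int64(365), np.int64(290)), (np.int64(355), np.int64(291)), (np.int64(356), np.int64(291)), (np.int64(357), np.int64(291)), (np.int64(363), np.int64(291)), (np.int64(364), np.int64(291)), (np.int64(365), np.int64(291)), (np.int64(355), np.int64(292)), (np.int64(356), np.int64(292)), (np.int64(357), np.int64(292)), (np.int64(362), np.int64(292)), (np.int64(363), np.int64(292)), (np.int64(364), np.int64(292)), (np.int64(355), np.int64(293)), (np.int64(356), np.int64(293)), (np.int64(357), np.int64(293)), (np.int64(363), np.int64(293)), (np.int64(364), np.int64(293)), (np.int64(355), n
[... 2930 characters left out ...]
.int64(361), np.int64(309)), (np.int64(362), np.int64(309)), (np.int64(363), np.int64(309)), (np.int64(360), np.int64(310)), (np.int64(361), np.int64(310)), (np.int64(362), np.int64(310)), (np.int64(363), np.int64(310)), (np.int64(361), np.int64(311)), (np.int64(362), np.int64(311)), (np.int64(360), np.int64(312)), (np.int64(361), np.int64(312)), (np.int64(362), np.int64(312)), (np.int64(363), np.int64(312)), (np.int64(360), np.int64(313)), (np.int64(361), np.int64(313)), (np.int64(362), np.int64(313)), (np.int64(363), np.int64(313)), (np.int64(360), np.int64(314)), (np.int64(361), np.int64(314)), (np.int64(362), np.int64(314)), (np.int64(360), np.int64(315)), (np.int64(361), np.int64(315))]
```

View pics/ov.png

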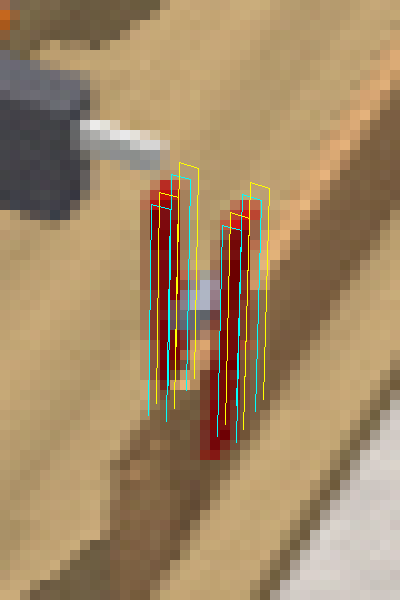

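Peg middle plane is at local y ≈ −121.3 and the tip is now at −99.6, so about 21.5 mm remain.

Request:
apply_moves --steps '[{"x":4,"y":-12,"z":0,"spin":0},{"x":3,"y":-9,"z":0,"spin":0}]'

```text
time_s: 6.5
position: [0.6076, -0.0685, 0.0902]
tcp_rot: [[0.325, 0.019, 0.945], [-0.945, -0.016, 0.326], [0.022, -1.0, 0.012]]
force: [-0.3, 6.8, 1.2]
opening: 0.228
```

```bash
python3 - <<'E'
from h import *
for i in range(2): imaging.capture("scene")
E
python3 st.py c8; python3 - <<'E'
import cv2
im=cv2.imread('pics/c8_raw.png');cv2.imwrite('pics/c8_z.png',cv2.resize(im[260:350,310:400],None,fx=6.5,fy=6.5,interpolation=cv2.INTER_CUBIC))
E
```

```text
6.65 [ 0.60782223 -0.06912339  0.09025749] [[0.325, 0.019, 0.946], [-0.945, -0.018, 0.325], [0.023, -1.0, 0.012]] 0.23462972818632305 [0.1 5.4 1.3]
local -0.037274877448638714 -0.1187910005177307
```

View pics/c8_z.png

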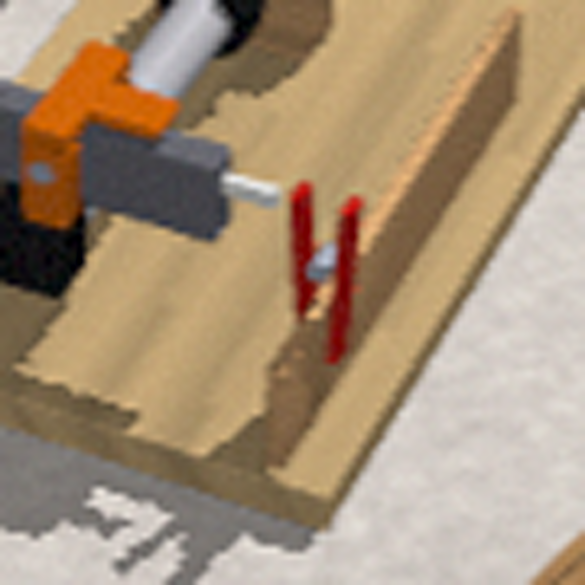

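The tip is at crop (277,195), still about 4.6 mm inside. Another short pull.

Request:
apply_moves --steps '[{"x":2,"y":-6,"z":0,"spin":0}]'

```text
time_s: 6.75
position: [0.609, -0.0726, 0.0903]
tcp_rot: [[0.325, 0.018, 0.945], [-0.945, -0.015, 0.326], [0.02, -1.0, 0.012]]
force: [-0.6, 7.6, 1.5]
opening: 0.229
```

```bash
python3 - <<'E'
from h import *
for i in range(4): imaging.capture("scene")
E
python3 st.py c9; python3 - <<'E'
import cv2
im=cv2.imread('pics/c9_raw.png');cv2.imwrite('pics/c9_z.png',cv2.resize(im[260:350,310:400],None,fx=6.5,fy=6.5,interpolation=cv2.INTER_CUBIC))
E
```

```text
7.0 [ 0.60928484 -0.07343369  0.09024077] [[0.325, 0.018, 0.945], [-0.945, -0.016, 0.326], [0.021, -1.0, 0.012]] 0.23003474026928591 [-0.4  5.3  1.4]
local -0.03729831372612358 -0.12334263014754034
```

View pics/c9_z.png

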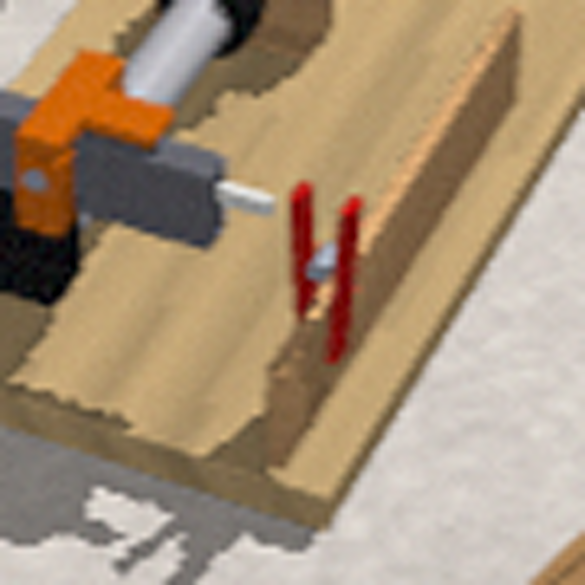

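```bash
python3 - <<'E'
from h import *
p=np.load('stand.npy');c,s=np.cos(p[2]),np.sin(p[2])
def loc(X): d=X[:2]-p[:2];return (np.array([c*d[0]+s*d[1],-s*d[0]+c*d[1],X[2]])*1000).round(1)
def W(L): L=np.array(L)/1000; return np.array([p[0]+c*L[0]-s*L[1],p[1]+s*L[0]+c*L[1],L[2]])
Z=lambda u,v:(310+(u+.5)/6.5-.5,260+(v+.5)/6.5-.5)
print(loc(atz("scene",Z(272,204),.085)))
big=cv2.resize(cv2.imread('pics/c9_raw.png')[275:325,325:385],None,fx=12,fy=12,interpolation=cv2.INTER_CUBIC)
# along x at y=-121.3: pointer tip height line; and peg mid line
for y0,col in((-121.3,(255,255,0)),(-118.3,(0,255,0)),(-124.3,(255,0,255))):
  P=proj("scene",[W((65,y0,85)),W((93,y0,85)),W((93,y0,95)),W((108,y0,95))]);cv2.polylines(big,[((P-[325,275]+.5)*12).astype(int).reshape(-1,1,2)],False,col,1)
cv2.imwrite('pics/ov9.png',big)
E
```

```text
[  81.3 -121.    85. ]
```

View pics/ov9.png

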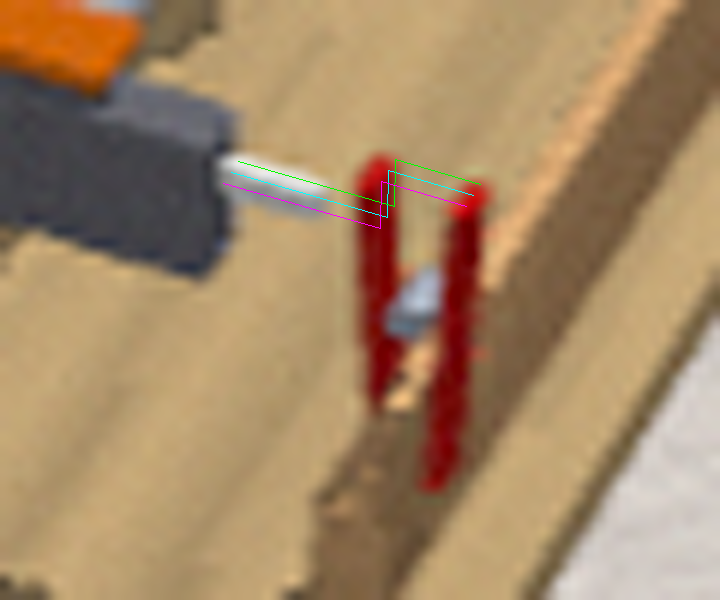

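The tip is at local y ≈ −121.0 against the peg's −121.3, and it was held over 0.2 s with the lever open. Now I slide along the bar (+x local = world (0.945, 0.326)), checking y as I go.

Request:
apply_moves --steps '[{"x":12,"y":2,"z":0,"spin":0}]'

```text
time_s: 7.1
position: [0.6169, -0.0697, 0.0894]
tcp_rot: [[0.326, 0.009, 0.945], [-0.945, -0.014, 0.326], [0.016, -1.0, 0.004]]
force: [-4.8, 4.3, 0.6]
opening: 0.23
```

```bash
python3 - <<'E'
from h import *
for i in range(2): imaging.capture("scene")
E
python3 st.py d1
```

```text
7.25 [ 0.61908066 -0.06921206  0.08948237] [[0.326, 0.013, 0.945], [-0.945, -0.014, 0.327], [0.017, -1.0, 0.008]] 0.23114439283368254 [-2.7  5.7 -0.3]
local -0.02666122047630185 -0.1225473644325726
```

Request:
apply_moves --steps '[{"x":12.5,"y":0.5,"z":0,"spin":0}]'

```text
time_s: 7.35
position: [0.6265, -0.0665, 0.0884]
tcp_rot: [[0.327, 0.002, 0.945], [-0.945, -0.011, 0.327], [0.011, -1.0, -0.001]]
force: [-6.4, 5.0, 0.0]
opening: 0.228
```

```bash
python3 - <<'E'
from h import *
for i in range(2): imaging.capture("scene")
E
python3 st.py d2
```

```text
7.5 [ 0.6288735  -0.0664526   0.08837956] [[0.327, 0.007, 0.945], [-0.945, -0.011, 0.327], [0.013, -1.0, 0.003]] 0.2299331818370267 [-3.3  5.8 -0.1]
local -0.01650390646090073 -0.12313331528196132
```

Request:
apply_moves --steps '[{"x":13,"y":0,"z":1.5,"spin":0}]'

```text
time_s: 7.6
position: [0.6363, -0.0641, 0.0883]
tcp_rot: [[0.328, -0.006, 0.945], [-0.945, -0.008, 0.328], [0.005, -1.0, -0.008]]
force: [-6.2, 4.8, -1.3]
opening: 0.231
```

```bash
python3 - <<'E'
from h import *
for i in range(2): imaging.capture("scene")
E
python3 st.py d3
```

```text
7.75 [ 0.63900081 -0.06409825  0.08860636] [[0.328, -0.0, 0.945], [-0.945, -0.008, 0.328], [0.008, -1.0, -0.003]] 0.2315328126446296 [-2.9  5.4 -1.7]
local -0.00616256388573206 -0.12421132154697899
```

View pics/d3.png

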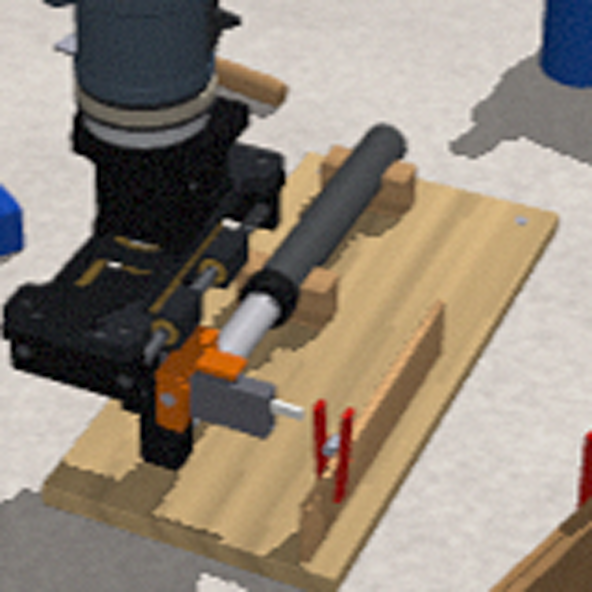

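The fingers are at the lever's face (crop (165,400)), with the pointer still level with the peg. I keep pushing.

Request:
apply_moves --steps '[{"x":13,"y":0.8,"z":1,"spin":0}]'

```text
time_s: 7.85
position: [0.6457, -0.0613, 0.0881]
tcp_rot: [[0.33, -0.015, 0.944], [-0.944, -0.006, 0.329], [0.0, -1.0, -0.016]]
force: [-8.6, 3.9, 1.8]
opening: 0.229
```

```bash
python3 - <<'E'
from h import *
for i in range(2): imaging.capture("scene")
E
python3 st.py d4
```

```text
8.0 [ 0.647876   -0.06107009  0.08821633] [[0.329, -0.01, 0.944], [-0.944, -0.006, 0.329], [0.002, -1.0, -0.011]] 0.2301002340669132 [-6.   4.9  0.5]
local 0.0032149436244726867 -0.12424391777478282
```

Request:
apply_moves --steps '[{"x":13,"y":1.2,"z":1.5,"spin":0}]'

```text
time_s: 8.1
position: [0.6543, -0.0581, 0.0882]
tcp_rot: [[0.33, -0.025, 0.944], [-0.944, -0.003, 0.33], [-0.005, -1.0, -0.025]]
force: [-9.0, 2.4, 1.9]
opening: 0.231
```

```bash
python3 - <<'E'
from h import *
for i in range(2): imaging.capture("scene")
E
python3 st.py d5
```

```text
8.25 [ 0.65675887 -0.05766886  0.08827628] [[0.33, -0.02, 0.944], [-0.944, -0.003, 0.33], [-0.004, -1.0, -0.02]] 0.23100266909128442 [-5.9  4.   0.6]
local 0.012721414196085336 -0.12392636587441985
```

View pics/d5.png

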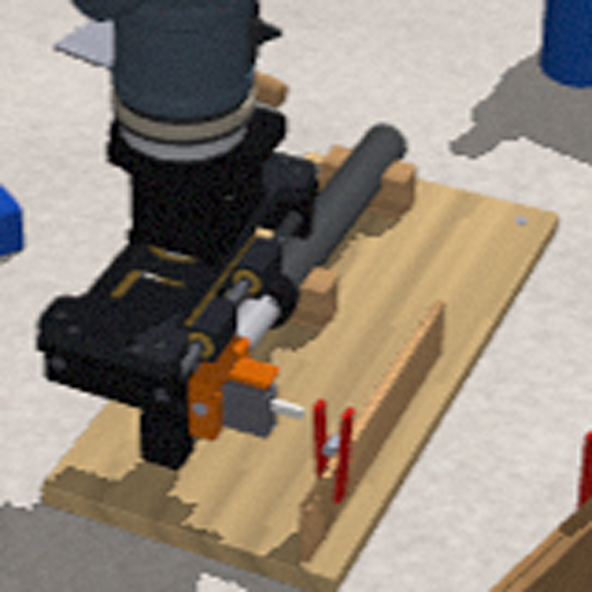

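Request:
apply_moves --steps '[{"x":13,"y":0.8,"z":1.5,"spin":0}]'

```text
time_s: 8.35
position: [0.6632, -0.0551, 0.0883]
tcp_rot: [[0.331, -0.035, 0.943], [-0.943, -0.001, 0.332], [-0.011, -0.999, -0.033]]
force: [-10.1, 3.2, 2.0]
opening: 0.23
```

```bash
python3 - <<'E'
from h import *
for i in range(2): imaging.capture("scene")
E
python3 st.py d6
```

```text
8.5 [ 0.66561132 -0.05467164  0.08837341] [[0.332, -0.03, 0.943], [-0.943, -0.0, 0.332], [-0.01, -1.0, -0.029]] 0.23303456100150777 [-5.   3.7  0.4]
local 0.02206732973005142 -0.12398080462720493
```

Request:
apply_moves --steps '[{"x":13,"y":0.8,"z":1.5,"spin":0}]'

```text
time_s: 8.6
position: [0.6708, -0.0523, 0.0883]
tcp_rot: [[0.333, -0.049, 0.942], [-0.943, 0.001, 0.333], [-0.017, -0.999, -0.045]]
force: [-28.7, -4.0, 10.7]
opening: 0.232
```

```bash
python3 - <<'E'
from h import *
for i in range(2): imaging.capture("scene")
E
python3 st.py d7
```

```text
8.75 [ 0.67038826 -0.05247389  0.08833782] [[0.332, -0.05, 0.942], [-0.943, 0.001, 0.333], [-0.018, -0.999, -0.047]] 0.2290996394905085 [-14.3   2.3   5.7]
local 0.027299883658236636 -0.12346152793421024
```

View pics/d7.png

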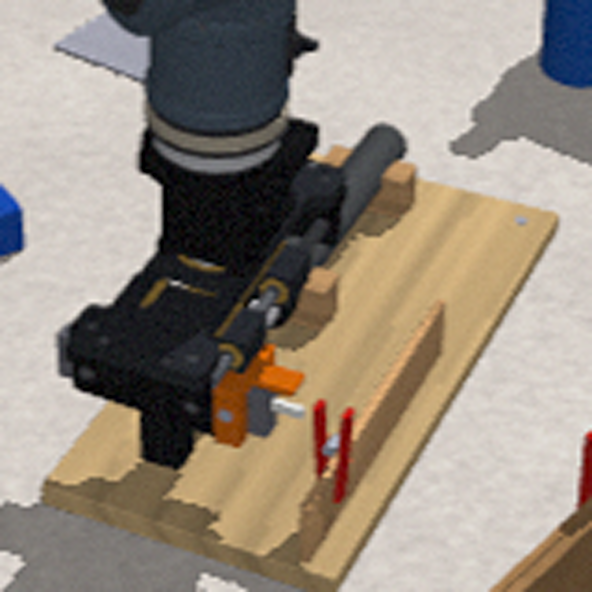

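The force jump to about 28 N suggests the lever stop. I'll measure the lever travel from its screw dot relative to the pointer tip.

```bash
python3 - <<'E'
from h import *
p=np.load('stand.npy');c,s=np.cos(p[2]),np.sin(p[2])
def loc(X): d=X[:2]-p[:2];return (np.array([c*d[0]+s*d[1],-s*d[0]+c*d[1],X[2]])*1000).round(1)
Z=lambda u,v:(270+(u+.5)/3.7-.5,180+(v+.5)/3.7-.5)
print("scr start",loc(atz("scene",Z(241,303),.086)),"tip",loc(atz("scene",Z(370,316),.085)))
print("scr c7",loc(atz("scene",Z(184,376),.086)),"tip",loc(atz("scene",Z(319,389),.085)))
print("scr now",loc(atz("scene",Z(224,415),.086)),"tip",loc(atz("scene",Z(303,409),.085)))
im=cv2.imread('pics/d7_raw.png')
cv2.imwrite('pics/d7z.png',cv2.resize(im[265:315,315:375],None,fx=12,fy=12,interpolation=cv2.INTER_CUBIC))
im=cv2.imread('pics/c7_raw.png')
cv2.imwrite('pics/c7z2.png',cv2.resize(im[255:305,300:360],None,fx=12,fy=12,interpolation=cv2.INTER_CUBIC))
E
```

```text
scr start [ 11.8 -48.7  86. ] tip [ 82.6 -28.7  85. ]
scr c7 [  11.  -120.9   86. ] tip [ 81.8 -99.8  85. ]
scr now [  44.8 -141.6   86. ] tip [  80.6 -118.7   85. ]
```

View pics/d7z.png

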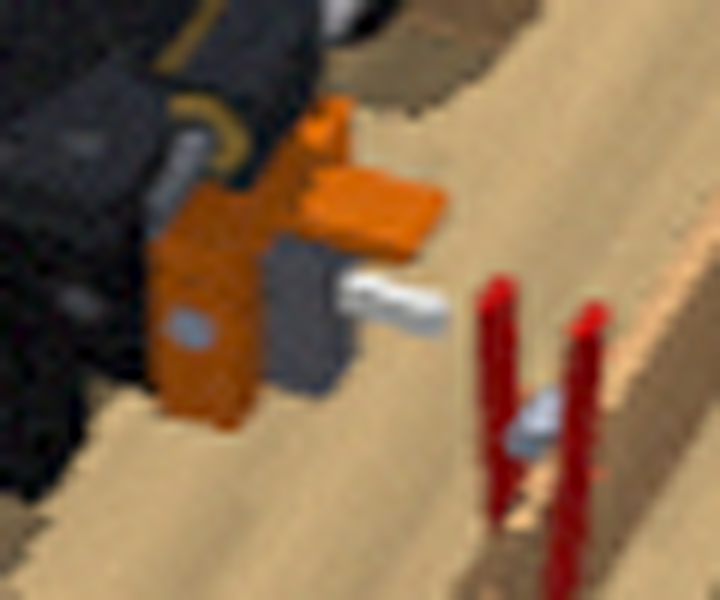

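View pics/c7z2.png

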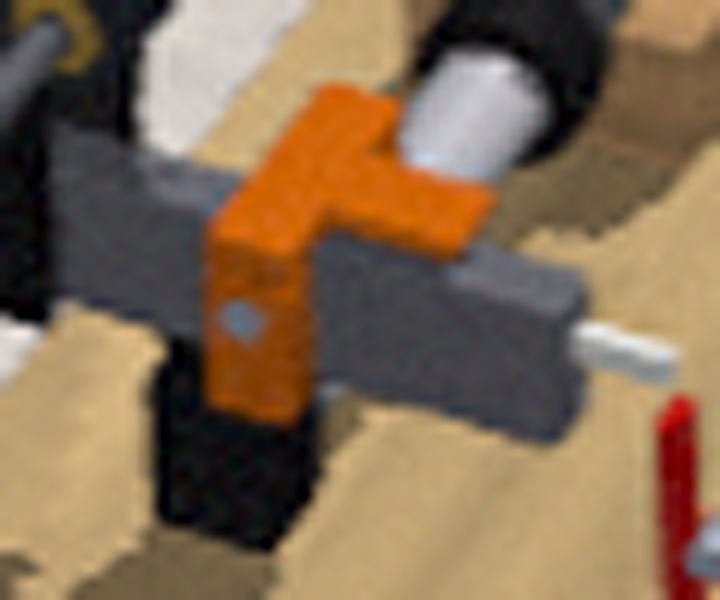

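```bash
python3 st.py e1; python3 - <<'E'
from h import *
p=np.load('stand.npy');c,s=np.cos(p[2]),np.sin(p[2])
def loc(X): d=X[:2]-p[:2];return (np.array([c*d[0]+s*d[1],-s*d[0]+c*d[1],X[2]])*1000).round(1)
a=cv2.imread('pics/c9_raw.png');f=8
up=lambda im:cv2.resize(im,None,fx=f,fy=f,interpolation=cv2.INTER_CUBIC)
T=up(a[285:296,345:355])
for n in('c7','d3','d7','e1'):
    b=cv2.imread(f'pics/{n}_raw.png')
    r=cv2.matchTemplate(up(b[272:305,335:368]),T,cv2.TM_CCOEFF_NORMED);_,v,_,m=cv2.minMaxLoc(r)
    d=(335+m[0]/f-345,272+m[1]/f-285)
    print(n,v,d,loc(atz("scene",(351.4+d[0],291+d[1]),.085)))
x=0
E
```

```text
8.8 [ 0.67034176 -0.05245514  0.08831001] [[0.332, -0.05, 0.942], [-0.943, 0.001, 0.332], [-0.018, -0.999, -0.046]] 0.2339974358373605 [-14.    1.6   5.6]
local 0.027262043416777924 -0.12342862953899153
c7 0.7785109281539917 (4.125, -6.25) [  81.2 -100.    85. ]
d3 0.9718470573425293 (0.0, 0.125) [  81.5 -121.4   85. ]
d7 0.7987380027770996 (0.625, -0.125) [  82.3 -120.2   85. ]
e1 0.7957419753074646 (0.625, -0.125) [  82.3 -120.2   85. ]
```

The force balance fits: about 6 N of spring held by the rear finger, and about 12.7 N on the lever, well above the 3 N that moves it. So the lever is at its stop. The tip is at −120.2 against −121.3; a small nudge will centre it while keeping the push.

Request:
apply_moves --steps '[{"x":5,"y":-1.5,"z":0,"spin":0}]'

```text
time_s: 8.9
position: [0.6699, -0.0525, 0.0882]
tcp_rot: [[0.332, -0.062, 0.941], [-0.943, 0.003, 0.333], [-0.023, -0.998, -0.057]]
force: [-7.1, 3.2, 8.6]
opening: 0.228
```

```bash
python3 - <<'E'
from h import *
for i in range(5): imaging.capture("scene")
E
python3 st.py e2; python3 - <<'E'
from h import *
p=np.load('stand.npy');c,s=np.cos(p[2]),np.sin(p[2])
def loc(X): d=X[:2]-p[:2];return (np.array([c*d[0]+s*d[1],-s*d[0]+c*d[1],X[2]])*1000).round(1)
a=cv2.imread('pics/d7_raw.png');f=8
up=lambda im:cv2.resize(im,None,fx=f,fy=f,interpolation=cv2.INTER_CUBIC)
b=cv2.imread('pics/e2_raw.png')
for nm,(u,v,w,h) in dict(tip=(342,285,12,9),lever=(328,285,9,14)).items():
    r=cv2.matchTemplate(up(b[v-8:v+h+8,u-8:u+w+8]),up(a[v:v+h,u:u+w]),cv2.TM_CCOEFF_NORMED);_,q,_,m=cv2.minMaxLoc(r)
    d=(m[0]/f-8,m[1]/f-8);print(nm,q,d,loc(atz("scene",(352+d[0],290.9+d[1]),.085)))
cv2.imwrite('pics/e2z.png',up(b[265:315,315:375]))
E
```

```text
9.2 [ 0.66997455 -0.05265295  0.08817754] [[0.332, -0.062, 0.941], [-0.943, 0.003, 0.333], [-0.023, -0.998, -0.057]] 0.22921342490787494 [-10.    2.5   6.2]
local 0.026850389598872988 -0.12349583654037219
tip 0.9969958662986755 (0.0, 0.0) [  82.3 -120.3   85. ]
lever 0.9632517695426941 (0.0, 0.0) [  82.3 -120.3   85. ]
```

View pics/e2_raw.png

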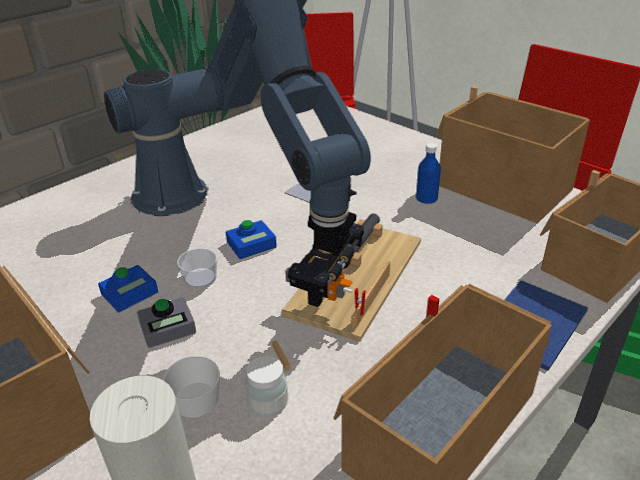

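The final picture shows the gripper on the crossbar at (325,285) and the red peg at (361,300). The button is up at (163,306) and the bystanders are where they were. Tip and lever did not shift under the extra push. Handing in.

```bash
python3 -c "
from rig import job
print(job.hand_in())"
```

```text
the job is handed in; nothing more can be done
None
```

I did every step in order and handed the job in at about 9.2 s of the 58 s allowed; the hand-in gives no verdict.

- **Zeroing:** I pressed the green button on the grey readout box to its hard stop. The travel was about 6 mm, with a brief peak of 92 N on the wrist, under its 120 N limit. The picture afterwards shows it up again, with the leg still in.
- **Leg at the peg:** I straddled the crossbar with the fingers loose, pulled the leg out about 92 mm and held it there while the lever was still open.
- **Lever closed:** I slid the fingers along the bar until the orange lever reached its stop. The force jumped to about 28 N, and the lever did not move under one more push.
- **Last checks:** The pointer tip was at local y −120.2 to −120.3 mm and the peg at −121.3 mm, so about 1 mm short. The leg was at rest in repeated pictures. The fingers held about 6 N of spring plus the push on the lever, the button was up, and the other things on the table looked unmoved.

**What fell short or disagreed:**
- My last 1 mm correction to centre the pointer did not move the leg.
- A rougher reading from an unzoomed crop put the tip at −118.7 mm, which is still within 5 mm of the peg.
- The screw dot put the lever at about 37–38 mm of its 40 mm stop. The measurement error is about 2 mm, so I relied on the force for "closed".
- The top camera's view was blocked by the arm during the pull, so those later measurements come from the scene camera alone.

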